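# Fit up a mounting bracket in the squaring corner of a welding table

## Task

Fit up the bracket for tacking: first push the loose length of box-section rail right home into the squaring corner, lying along the back bar with its end tight against the side bar. Then take the bright drilled block out of the tray and pack it in next to the rail, hole upright, lying lengthwise along the side bar with its end butted square and tight against the rail. Leave the two dark blanks in the tray, the hammer and the locking clamp where they are, and let go of everything.

Things in the scene. Friction and masses are not known exactly. Their poses are not given: they have to be found in the camera images.
- fence: Fixed corner of two bright flat bars 40 mm wide, 10 mm high. Origin: inner corner on the table top, z up. The back bar's face is x = 0, from y = +40 to -150 mm (bar at x 0 to +40); the side bar's face is y = 0, from x = -12 to -150 mm (bar at y 0 to +40). Work lies at negative x and y: finished, the rail's centre is at x -20, y -70 mm, the block's at x -70, y -16 mm. Place and yaw vary.
- rail_center (a point): Centre (20 mm up) of the loose grey steel box-section rail, 40 x 40 mm, 3 mm walls, 140 mm long, about 0.46 kg. Its y axis runs along its length, z up; same either way round. Starts on the table on the fence's working side, 30 to 110 mm off the back bar, 15 mm or more off the side bar, skewed up to 0.35 rad to the fence; its y axis must finish along the fence's y axis.
- block_center (a point): Centre of the bright solid steel block, 60 mm long (x), 32 wide (y), 40 high (z up), about 0.5 kg, 14 mm hole from top to bottom; same either way round. Starts 23 mm up on the tray floor in any place of the row of three (4 mm gaps): only its ends are free to grip there. Finishes on the table, x axis along the fence's x axis, end against the rail, where only its width can be held.
- tray: Fixed shallow blue steel tray, 150 mm (x) by 170 mm (y), 3 mm floor, lips 7 mm high round its edge. Origin at the centre of its underside, z up. The row of three blocks lies along its y axis at y = -36, 0 and +36 mm, x = 0, their lengths along its x axis.
- blank_a_center (a point): Centre of a dark steel undrilled blank, 60 x 32 x 40 mm, in the tray row. Leave alone.
- blank_b_center (a point): Centre of the other dark undrilled blank, the same size, in the tray row. Leave alone.
- hammer: Loose hammer with a pale wooden handle and bright steel head, about 260 mm long, lying on the table outside the corner, beyond the side bar; origin near the middle of its underside, x axis along the handle. Leave alone.
- clamp: Loose locking C-clamp pliers with orange handles and dark jaws, about 240 mm long, 75 mm wide and 15 mm high, lying on the table beyond the tray from the robot; origin near the middle of its underside, x axis towards its jaws. Leave alone.

How it is judged:
On the way, in this order (a step that is already met when the one before it is completed fails the run):
1. the rail is home in the corner, before the block is packed in: within 3 mm of both bars, square to them within 0.03 rad, lying on the table (x of rail_center in the frame of fence above -0.023 m and y of rail_center in the frame of fence between -0.073 and -0.067 m and angle between the y axis of rail_center and the y axis of fence, either way round below 0.03 rad and height (world z) of rail_center below 0.024 m and distance between block_center and rail_center above 0.1 m), for 0.2 s.
2. the block lies on the table along the side bar, within 3 mm of it, with its end within 4 mm of the home rail, square within 0.05 rad (height (world z) of block_center below 0.023 m and y of block_center in the frame of fence above -0.019 m and x of block_center in the frame of fence between -0.074 and -0.067 m and angle between the x axis of block_center and the x axis of fence, either way round below 0.05 rad), for 0.2 s.
At the end, for the whole second after the job is handed in: The rail lies on the table within 3 mm of both bars and square to them within 0.03 rad; the drilled block lies on the table with its side within 3 mm of the side bar and its end within 4 mm of the home rail, square within 0.05 rad; both are at rest and let go (all of step 2 and x of rail_center in the frame of fence between -0.023 and -0.017 m and y of rail_center in the frame of fence between -0.073 and -0.067 m and angle between the y axis of rail_center and the y axis of fence, either way round below 0.03 rad and height (world z) of rail_center below 0.023 m and horizontal distance between block_center and rail_center above 0.06 m and y of block_center in the frame of fence below -0.013 m and angle between the z axis of block_center and the z axis of fence, either way round below 0.05 rad and linear speed of each of rail, block below 0.01 m/s); the robot touches nothing.
It fails at once if a dark blank is shifted by more than 15 mm (distance of any of blank_a_center, blank_b_center from where it was at the start of the episode above 0.015 m).
It fails at once if the hammer or the locking clamp is shifted by more than 15 mm (distance of any of hammer, clamp from where it was at the start of the episode above 0.015 m).
It also fails if it takes over 58 s, if anything falls off the work surface, if the arm or the gripper's body presses on something with over 40 N, if the wrist force passes 120 N, or if a joint passes its speed limit or range.

## Robot

A 6-joint arm with a two-finger parallel gripper is mounted at the origin on the work surface. World frame = base frame: x ahead of the robot, y to its left, z up, the work surface at z = 0. Lengths are in m, angles in rad, forces in N, time in s.
With the tool pointing down it reaches from about 0.275 to 0.775 m from the base axis. Payload 14.6 kg.
Tool frame: the origin (TCP) lies at the very end of the fingers, on their centre line; the grasp point (between the pads) lies 19 mm behind it; z points along the fingers, x is the direction in which the jaws open and shut, and the axes are right-handed (so a half turn about z gives the same grasp; the last joint's range is limited). The gripper opens to 85 mm and grips with 20 to 120 N. Pads are 22 mm wide; open, the fingers measure 114 mm over their backs; the gripper's body (76 mm by 85 mm) begins 54 mm behind the grasp point. The pads swing forward as they close: fully open they stand 13 mm farther back than shut.
Start: joints at [1.13, 0.263, -0.048, 1.259, 0, 1.415], TCP at [0.148, 0.504, 0.231] pointing down, gripper open.
Joint ranges: [-2.65, 2.65], [-0.89, 1.7], [-1.18, 1.37], [-2.13, 2.11], [-1.35, 1.29], [-3.14, 3.14]. Speed limits (rad/s): [1.89, 1.89, 2.57, 2.79, 3.14, 3.14].

## Interface

Orientations are given as a 3x3 rotation matrix whose columns are the frame's x, y, z axes.
In Python, from plant import sensors, optics, ctrl gives the robot as it stands.
- The arm moves only by the tool move_arm, never from a script. Its argument "rows" is text: rows parted by semicolons, each of 7 numbers parted by spaces: the shift along the tool's x, y, z normalised to -1 to 1, where 1 is 1000 mm, then the turn, a rotation vector about the tool's x, y, z normalised to -1 to 1, where 1 is 180 degrees, then the closure, from 0 (fully open) to 1 (shut). In form: dx dy dz wx wy wz claw; .... A call has 1 to 10 rows; each row shifts and turns the pose as measured when the row begins, along the tool's axes as they then stand; what a row does not reach is not made up. A row lasts 1/12 s, in which the tool goes at most 41.7 mm and 7.16 degrees, less where a joint would pass 70% of its speed; a pose out of reach is approached as far as the arm can. A call with a number of a shift or a turn outside -1 to 1 is refused whole. A call with a gripper value outside its range is refused whole. The fingers move at their own pace and stop on an object; the grip force is fixed at half the most. Time passes only in rows, so rows that do not move let the fingers close. It gives the time, the measured TCP pose, the force and the opening at its end, in the units of the state.
- sensors.sense(): the state, without advancing time (a new reading comes with each control period).
- optics.get_image(name): name is "scene" or "top" or "wrist"; returns a dict with "frame" (480x640x3 uint8, red, green, blue), "K" (3x3 intrinsics, pixels), "rvec" (rotation vector, rad) and "tvec" (3), from world to camera coordinates, as OpenCV has them; the wrist camera has in their place "hand_eye" (4x4, takes a point from camera to tool coordinates, whose origin is the TCP and whose axes are the tool frame's). Camera axes: x right, y down, z forward; pixel columns grow to the right and rows downward; lengths in m; the calibration is good to about 2 mm. A picture is of the moment at which its call begins: read the wrist's pose just before it. There is no depth.
- ctrl.sign_off(): hands the job in, once; it reports no verdict.
The state is a dict: "clock": time; "qpos": joint angles; "qd": joint speeds; "effort": joint torques, N m; "position": TCP position; "eef_rot": TCP orientation; "force": force on the tool from outside, world axes, zero at the start; "moment": the same for the moment, N m; "width": finger opening in m.
Only numpy, scipy, OpenCV 4.12 (cv2) and the standard library are available. Lean on these libraries where they do the work, as an engineer would, in place of code of your own. Each camera call takes 0.05 s, during which the arm holds its last target. There are 200 camera calls.

## Working session

There is one attempt and no reset: what is moved stays moved. The work goes in short steps, Python scripts to look and compute and a tool call to move; the robot and the scene stay as the last step left them, time stands still between calls to the robot, and variables do not carry over. Pictures are saved under pics/ and viewed, about 8 in all and at most 12, crops included, and the job is handed in when it is done.

Besides the shell and the picture viewer there is one more tool, called after "Emit:" as a command line: name --argument value ..., lists and objects as JSON in quotes. move_arm: Moves the arm, as the interface text tells. Its arguments: {"type":"object","properties":{"rows":{"type":"string"}},"required":["rows"]}

```bash
ls; mkdir -p pics
python3 - <<'E'
from plant import sensors, optics
import cv2,numpy as np,pickle
s=sensors.sense();print(s['clock'],s['position'],s['eef_rot'],s['width'])
d={n:optics.get_image(n) for n in('scene','top')}
pickle.dump(d,open('im0.pkl','wb'))
for n in d:
    cv2.imwrite(f'pics/{n}0.png',d[n]['frame'][:,:,::-1]);print(n,d[n]['K'],d[n]['rvec'],d[n]['tvec'])
E
```

```text
pics
0.0 [0.1478785  0.50344094 0.23083277] [[ 2.81922960e-01  9.59436922e-01 -4.87110036e-04]
 [ 9.59436470e-01 -2.81923311e-01 -9.52387918e-04]
 [-1.05108381e-03 -1.98851113e-04 -9.99999428e-01]] 0.08522001645867805
scene [[513.97186054   0.         314.08773498]
 [  0.         513.97186054 241.54452539]
 [  0.           0.           1.        ]] [ 1.94542836  1.14659519 -0.60820268] [-0.32605954 -0.25158208  1.67797643]
top [[595.23877034   0.         323.60110184]
 [  0.         595.23877034 239.03685552]
 [  0.           0.           1.        ]] [ 2.11376649 -2.17326628  0.10392388] [0.07145019 0.54914207 1.17343078]
```

View pics/top0.png

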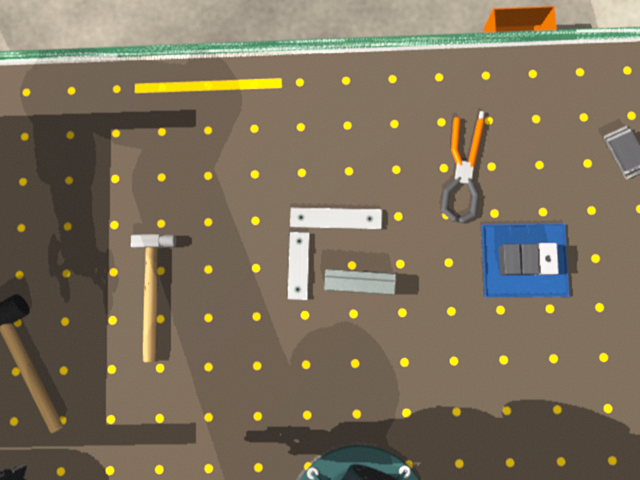

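View pics/scene0.png

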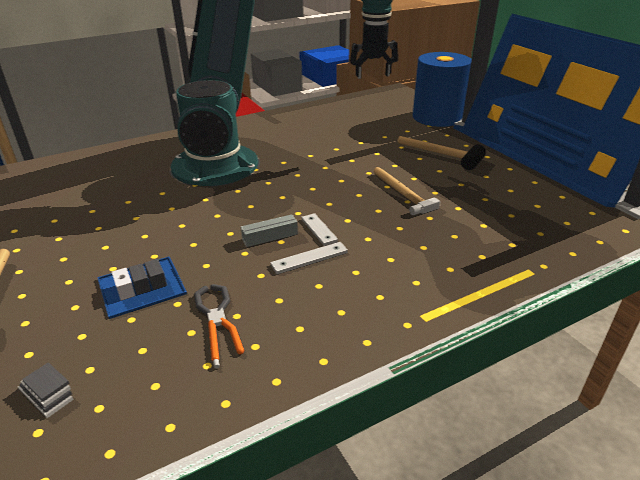

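Top view: the back bar is at about (335,217) and the side bar at (299,266), so the inner corner is near (310,229). The rail is at (360,281), and the drilled block is the right-hand one in the tray (548,258). The hammer is at (150,300) and the clamp at (463,165). The scene view agrees.

```bash
cat > h.py <<'E'
import cv2,numpy as np
def ray(K,R,c,uv,z):
    d=R@np.linalg.solve(K,np.array([uv[0],uv[1],1.])); return (c+d*(z-c[2])/d[2])
def cam(im,s=None):
    if 'rvec' in im:
        R=cv2.Rodrigues(np.array(im['rvec']))[0]; return im['K'],R.T,-R.T@np.array(im['tvec']).ravel()
    H=np.array(im['hand_eye']);E=np.array(s['eef_rot'])
    return im['K'],E@H[:3,:3],E@H[:3,3]+s['position']
def proj(K,R,c,p):
    q=K@(R.T@(np.array(p)-c)); return q[:2]/q[2]
E
python3 - <<'E'
import pickle; from h import *
d=pickle.load(open('im0.pkl','rb'))
K,R,c=cam(d['top']); f=d['top']['frame'];print('cam',c)
g=cv2.cvtColor(f,cv2.COLOR_RGB2HSV)
def comps(m,z,lab,a0=300,box=(200,120,600,330)):
    mm=np.zeros_like(m);x0,y0,x1,y1=box;mm[y0:y1,x0:x1]=m[y0:y1,x0:x1]
    for ct in cv2.findContours(mm,cv2.RETR_EXTERNAL,cv2.CHAIN_APPROX_NONE)[0]:
        if cv2.contourArea(ct)<a0: continue
        b=cv2.boxPoints(cv2.minAreaRect(ct))
        w=np.array([ray(K,R,c,p,z)[:2] for p in b]);print(lab,b.mean(0).round(),'ctr',w.mean(0).round(4));print(np.round(w,4).tolist())
wh=((g[...,1]<40)&(g[...,2]>190)).astype(np.uint8)*255
comps(wh,.01,'bar',150)
gr=((g[...,1]<50)&(g[...,2]>110)&(g[...,2]<195)).astype(np.uint8)*255
comps(gr,.04,'rail',400)
bl=((g[...,0]>95)&(g[...,0]<130)&(g[...,1]>130)).astype(np.uint8)*255
comps(bl,.0,'tray')
print(f[281,360],f[273,360],f[258,548],f[258,510],f[217,335])
E
```

```text
cam [0.39991721 0.02444774 1.23412741]
bar [548. 258.] ctr [ 0.5016 -0.4008]
[[0.5327, -0.3838], [0.5336, -0.4188], [0.4704, -0.4176], [0.4695, -0.3829]]
bar [298. 265.] ctr [0.5011 0.1115]
[[0.433, 0.1344], [0.5714, 0.128], [0.5691, 0.0883], [0.4309, 0.0952]]
bar [335. 218.] ctr [0.598 0.032]
[[0.5824, 0.1266], [0.6232, 0.1251], [0.6135, -0.0629], [0.5729, -0.0606]]
bar [464. 172.] ctr [ 0.6869 -0.2391]
[[0.6679, -0.2187], [0.7113, -0.2264], [0.7059, -0.2596], [0.6625, -0.2519]]
rail [359. 281.] ctr [ 0.4627 -0.013 ]
[[0.4472, 0.0602], [0.4915, 0.0561], [0.4782, -0.0865], [0.4341, -0.0819]]
tray [525. 261.] ctr [ 0.4991 -0.3559]
[[0.575, -0.271], [0.5744, -0.447], [0.4235, -0.4394], [0.4235, -0.266]]
[178 187 181] [172 181 176] [89 86 86] [119 118 119] [235 233 230]
```

```bash
cat >> h.py <<'E'
from scipy.spatial.transform import Rotation as Ro
from plant import sensors,optics
import math
def plan(p,yaw,claw,step=.038,n=None):
    "rows (tool axes) from the present pose to p, tool down with its x at yaw"
    s=sensors.sense();P=np.array(s['position']);E=np.array(s['eef_rot']);p=np.array(p,float)
    x=np.array([math.cos(yaw),math.sin(yaw),0]);z=np.array([0,0,-1.]);T=np.column_stack([x,np.cross(z,x),z])
    w=Ro.from_matrix(E.T@T).as_rotvec();d=p-P
    n=n or max(1,math.ceil(max(np.linalg.norm(d)/step,np.linalg.norm(w)/.12)))
    Rn=Ro.from_matrix(E);o=[]
    for i in range(n):
        l=Rn.inv().apply(d/n);o.append(' '.join('%.4f'%v for v in list(l)+list(w/n/math.pi))+' %g'%claw);Rn=Rn*Ro.from_rotvec(w/n)
    print(s['clock'],'pos',P.round(4),'yaw %.4f'%math.atan2(E[1,0],E[0,0]),'F',np.round(s['force'],1),'w %.4f'%s['width'],'n',n)
    print('; '.join(o[:10]));
    if n>10: print('--',('; '.join(o[10:])))
E
python3 - <<'E'
from h import *
import cv2
s=sensors.sense();im=optics.get_image('wrist');print(im['hand_eye'],im['K'])
plan([.44,.03,.30],-.05,0)
E
```

```text
[[ 9.99999799e-01  4.81527962e-04 -4.13241048e-04 -3.29549297e-04]
 [-3.36790577e-04  9.54724247e-01  2.97492015e-01 -7.60001812e-02]
 [ 5.37781972e-04 -2.97491816e-01  9.54724217e-01 -1.43602872e-01]
 [ 0.00000000e+00  0.00000000e+00  0.00000000e+00  1.00000000e+00]] [[367.53861162   0.         321.52988263]
 [  0.         367.53861162 242.21794064]
 [  0.           0.           1.        ]]
0.15 pos [0.1479 0.5035 0.2309] yaw 1.2850 F [-0.7  0.1  0.8] w 0.0854 n 15
-0.0248 0.0276 -0.0046 0.0000 0.0000 0.0283 0; -0.0222 0.0297 -0.0046 0.0000 0.0000 0.0283 0; -0.0195 0.0315 -0.0046 0.0000 0.0000 0.0283 0; -0.0166 0.0331 -0.0046 0.0000 0.0000 0.0283 0; -0.0136 0.0345 -0.0046 0.0000 0.0000 0.0283 0; -0.0105 0.0356 -0.0046 0.0000 0.0000 0.0283 0; -0.0073 0.0364 -0.0046 0.0000 0.0000 0.0283 0; -0.0040 0.0369 -0.0046 0.0000 0.0000 0.0283 0; -0.0008 0.0371 -0.0046 0.0000 0.0000 0.0283 0; 0.0025 0.0370 -0.0046 0.0000 0.0000 0.0283 0
-- 0.0058 0.0366 -0.0046 0.0000 0.0000 0.0283 0; 0.0091 0.0360 -0.0046 0.0000 0.0000 0.0283 0; 0.0122 0.0350 -0.0046 0.0000 0.0000 0.0283 0; 0.0153 0.0338 -0.0046 0.0000 0.0000 0.0283 0; 0.0182 0.0323 -0.0046 0.0000 0.0000 0.0283 0
```

Emit:
move_arm --rows "-0.0248 0.0276 -0.0046 0 0 0.0283 0; -0.0222 0.0297 -0.0046 0 0 0.0283 0; -0.0195 0.0315 -0.0046 0 0 0.0283 0; -0.0166 0.0331 -0.0046 0 0 0.0283 0; -0.0136 0.0345 -0.0046 0 0 0.0283 0; -0.0105 0.0356 -0.0046 0 0 0.0283 0; -0.0073 0.0364 -0.0046 0 0 0.0283 0; -0.0040 0.0369 -0.0046 0 0 0.0283 0; -0.0008 0.0371 -0.0046 0 0 0.0283 0; 0.0025 0.0370 -0.0046 0 0 0.0283 0"

```text
clock: 0.98
position: [0.3411, 0.1763, 0.276]
eef_rot: [[0.933, 0.361, -0.003], [0.361, -0.933, -0.003], [-0.004, 0.002, -1.0]]
force: [1.0, 1.0, -0.6]
width: 0.0855
```

Emit:
move_arm --rows "0.0058 0.0366 -0.0046 0 0 0.0283 0; 0.0091 0.0360 -0.0046 0 0 0.0283 0; 0.0122 0.0350 -0.0046 0 0 0.0283 0; 0.0153 0.0338 -0.0046 0 0 0.0283 0; 0.0182 0.0323 -0.0046 0 0 0.0283 0"

```text
clock: 1.4
position: [0.4347, 0.0055, 0.3007]
eef_rot: [[0.995, -0.099, -0.002], [-0.099, -0.995, -0.003], [-0.002, 0.003, -1.0]]
force: [0.5, 1.1, -0.1]
width: 0.0855
```

Run:
```python
from h import *
plan([.46,.01,.22],-.05,0)
```

```text
1.4 pos [0.4347 0.0055 0.3007] yaw -0.0996 F [ 0.5  1.1 -0.1] w 0.0855 n 3
0.0083 -0.0024 0.0269 0.0003 0.0002 -0.0053 0; 0.0083 -0.0023 0.0269 0.0003 0.0002 -0.0053 0; 0.0083 -0.0021 0.0269 0.0003 0.0002 -0.0053 0
```

Emit:
move_arm --rows "0.0083 -0.0024 0.0269 0.0003 0.0002 -0.0053 0; 0.0083 -0.0023 0.0269 0.0003 0.0002 -0.0053 0; 0.0083 -0.0021 0.0269 0.0003 0.0002 -0.0053 0; 0 0 0 0 0 0 0; 0 0 0 0 0 0 0"

```text
clock: 1.82
position: [0.4651, 0.0011, 0.218]
eef_rot: [[0.998, -0.066, 0.003], [-0.066, -0.998, -0.002], [0.003, 0.002, -1.0]]
force: [0.2, 0.0, 1.6]
width: 0.0854
```

Run:
```python
from h import *
import pickle
s=sensors.sense();im=optics.get_image('wrist');pickle.dump((s,im),open('w1.pkl','wb'));print(s['position'],s['qd'])
cv2.imwrite('pics/w1.png',im['frame'][:,:,::-1])
```

```text
[0.46505798 0.00111443 0.21804017] [-0.00226756  0.02584604 -0.03507949 -0.0277236   0.0013954  -0.00529176]
```

View pics/w1.png

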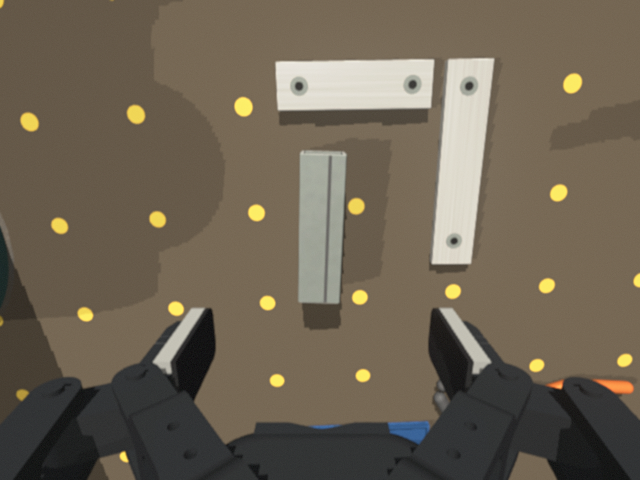

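The wrist view shows the rail at (300–346, 152–303), the side bar at (277–433, 60–109) and the back bar from (470,58) to (452,264). The inner corner is near (445,109).

```bash
cat >> h.py <<'E'
def blobs(f,lo,hi,sat,box,amin=800):
    g=cv2.cvtColor(f,cv2.COLOR_RGB2HSV);m=((g[...,1]<sat)&(g[...,2]>=lo)&(g[...,2]<hi)).astype(np.uint8)*255
    k=np.zeros_like(m);x0,y0,x1,y1=box;k[y0:y1,x0:x1]=m[y0:y1,x0:x1];k=cv2.morphologyEx(k,cv2.MORPH_CLOSE,np.ones((5,5)))
    return [cv2.boxPoints(cv2.minAreaRect(c)) for c in cv2.findContours(k,cv2.RETR_EXTERNAL,cv2.CHAIN_APPROX_NONE)[0] if cv2.contourArea(c)>amin]
E
python3 - <<'E'
from h import *
import pickle
s,im=pickle.load(open('w1.pkl','rb'));C=cam(im,s);f=im['frame']
print(C[2]);hs=cv2.cvtColor(f,cv2.COLOR_RGB2HSV)
for u,v in((320,220),(338,220),(305,160),(360,85),(455,200),(350,230)):print(u,v,f[v,u],hs[v,u])
for lab,lo,hi,z,box in(('bar',200,256,.01,(250,40,520,300)),('rail',120,200,.04,(270,130,400,320))):
    for b in blobs(f,lo,hi,60,box):
        w=np.array([ray(*C,p,z)[:2] for p in b]);print(lab,b.round(1).tolist(),w.round(4).tolist(),w.mean(0).round(4))
E
```

```text
[0.46966632 0.07691886 0.36151921]
320 220 [163 168 154] [ 41  21 168]
338 220 [161 165 153] [ 40  19 165]
305 160 [166 172 159] [ 44  19 172]
360 85 [224 220 209] [ 22  17 224]
455 200 [220 215 201] [ 22  22 220]
350 230 [103  91  77] [ 16  64 103]
bar [[275.70001220703125, 61.79999923706055], [433.0, 59.29999923706055], [433.70001220703125, 106.80000305175781], [276.5, 109.30000305175781]] [[0.4345, 0.1332], [0.5707, 0.1262], [0.5724, 0.0873], [0.4311, 0.0945]] [0.5022 0.1103]
bar [[431.79998779296875, 262.0], [448.5, 55.400001525878906], [493.1000061035156, 59.0], [476.29998779296875, 265.6000061035156]] [[0.5741, -0.0619], [0.5841, 0.1284], [0.6228, 0.123], [0.6198, -0.069]] [0.6002 0.0301]
rail [[295.8999938964844, 302.8999938964844], [299.1000061035156, 148.8000030517578], [346.1000061035156, 149.8000030517578], [343.0, 303.8999938964844]] [[0.435, -0.0836], [0.4503, 0.0603], [0.4901, 0.0569], [0.4804, -0.0877]] [ 0.464  -0.0135]
```

Run:
```python
from h import *
plan([.4635,-.0132,.012],-.09,0,n=8)
```

```text
1.8667 pos [0.465  0.0012 0.2182] yaw -0.0663 F [-0.1 -0.2  0.2] w 0.0853 n 8
-0.0001 0.0018 0.0258 0.0001 -0.0001 0.0009 0; -0.0001 0.0018 0.0258 0.0001 -0.0001 0.0009 0; -0.0001 0.0018 0.0258 0.0001 -0.0001 0.0009 0; -0.0001 0.0018 0.0258 0.0001 -0.0001 0.0009 0; -0.0001 0.0018 0.0258 0.0001 -0.0001 0.0009 0; -0.0001 0.0018 0.0258 0.0001 -0.0001 0.0009 0; -0.0001 0.0018 0.0258 0.0001 -0.0001 0.0009 0; -0.0000 0.0018 0.0258 0.0001 -0.0001 0.0009 0
```

Emit:
move_arm --rows "0 0.0018 0.025 0 0 0.0009 0; 0 0.0018 0.025 0 0 0.0009 0; 0 0.0018 0.025 0 0 0.0009 0; 0 0.0018 0.025 0 0 0.0009 0; 0 0.0018 0.025 0 0 0.0009 0; 0 0.0018 0.015 0 0 0.0009 0; 0 0.0018 0.01 0 0 0.0009 0; 0 0 0 0 0 0 0"

```text
clock: 2.53
position: [0.4694, -0.0112, 0.0759]
eef_rot: [[0.996, -0.085, 0.02], [-0.085, -0.996, -0.005], [0.02, 0.003, -1.0]]
force: [-0.3, -0.3, 0.5]
width: 0.0855
```

Run:
```python
from h import *
plan([.4635,-.0132,.012],-.09,0)
```

```text
2.5333 pos [ 0.4694 -0.0112  0.0759] yaw -0.0855 F [-0.3 -0.3  0.5] w 0.0855 n 2
-0.0035 0.0011 0.0319 0.0005 -0.0032 0.0007 0; -0.0032 0.0012 0.0319 0.0005 -0.0032 0.0007 0
```

Emit:
move_arm --rows "-0.003 0.001 0.02 0.0005 -0.003 0.0007 0; -0.003 0.001 0.02 0.0005 -0.003 0.0007 0; -0.001 0 0.015 0 0 0 0; 0 0 0.006 0 0 0 0; 0 0 0 0 0 0 0"

```text
clock: 2.95
position: [0.4678, -0.0128, 0.0212]
eef_rot: [[0.996, -0.089, 0.011], [-0.089, -0.996, -0.002], [0.011, 0.001, -1.0]]
force: [-0.6, -0.1, 0.3]
width: 0.0849
```

Run:
```python
from h import *
plan([.4635,-.0132,.012],-.09,0)
```

```text
2.95 pos [ 0.4678 -0.0128  0.0212] yaw -0.0890 F [-0.6 -0.1  0.3] w 0.0849 n 1
-0.0044 0.0008 0.0091 0.0004 -0.0036 0.0003 0
```

Emit:
move_arm --rows "-0.004 0.001 0.009 0.0004 -0.0036 0 0; 0 0 0.001 0 -0.001 0 0; 0 0 0 0 0 0 1; 0 0 0 0 0 0 1; 0 0 0 0 0 0 1; 0 0 0 0 0 0 1; 0 0 0 0 0 0 1; 0 0 0 0 0 0 1"

```text
clock: 3.62
position: [0.4662, -0.0136, 0.0152]
eef_rot: [[0.996, -0.088, 0.001], [-0.088, -0.996, -0.001], [0.001, 0.001, -1.0]]
force: [0.3, -0.1, -4.8]
width: 0.0388
```

Run:
```python
from h import *
plan([.4635+.06,-.0132-.003,.013],-.05,1)
```

```text
3.6167 pos [ 0.4662 -0.0136  0.0152] yaw -0.0884 F [ 0.3 -0.1 -4.8] w 0.0388 n 2
0.0287 -0.0013 0.0011 0.0001 -0.0002 -0.0061 1; 0.0287 -0.0007 0.0011 0.0001 -0.0002 -0.0061 1
```

Emit:
move_arm --rows "0.013 -0.004 0 0 0 -0.002 1; 0.016 -0.005 0 0 0 -0.002 1; 0.016 -0.005 0 0 0 -0.002 1; 0.012 -0.005 0 0 0 -0.002 1; 0.008 -0.004 0 0 0 -0.002 1; 0 0 0 0 0 0 1; 0 0 0 0 0 0 1"

```text
clock: 4.2
position: [0.5321, 0.0048, 0.0151]
eef_rot: [[0.998, -0.056, -0.004], [-0.056, -0.998, -0.002], [-0.004, 0.002, -1.0]]
force: [-4.6, -2.0, 6.8]
width: 0.0391
```

Run:
```python
from h import *
import pickle
plan([.5371,.0111,.015],-.05,1)
s=sensors.sense();im=optics.get_image('wrist');pickle.dump((s,im),open('w2.pkl','wb'))
C=cam(im,s);f=im['frame'];cv2.imwrite('pics/w2.png',f[:,:,::-1])
```

```text
4.2 pos [0.5321 0.0048 0.0151] yaw -0.0565 F [-4.6 -2.   6.8] w 0.0391 n 1
0.0047 -0.0066 0.0001 0.0008 0.0012 -0.0021 1
```

View pics/w2.png

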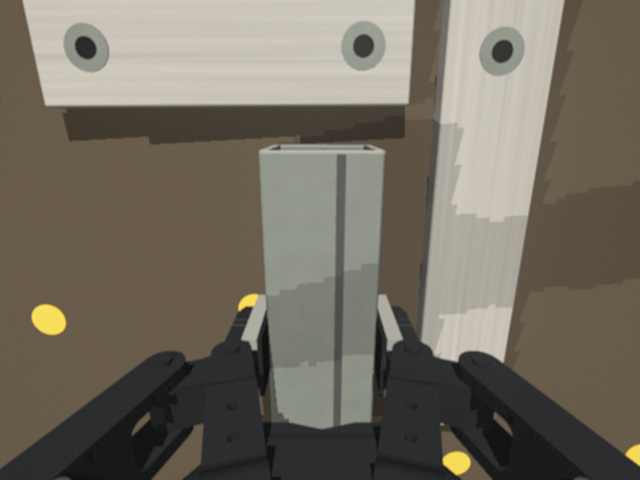

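Close view: the rail is gripped. Its end's top edge runs from (261,150) to (384,150), the side bar's inner edge is at row 105, and the back bar's inner top edge runs from about (449,0) to (425,330).

Run:
```python
from h import *
import pickle
s,im=pickle.load(open('w2.pkl','rb'));C=cam(im,s)
g=cv2.cvtColor(im['frame'],cv2.COLOR_RGB2GRAY).astype(int)
def e(line,ax,a,b):  # strongest edge along row/col
    v=g[a:b,line] if ax else g[line,a:b]; d=np.abs(np.diff(cv2.GaussianBlur(v.astype(np.float32).reshape(-1,1),(1,5),0).ravel()));return a+int(d.argmax())+.5
print('side',[(u,e(u,1,85,125),ray(*C,(u,e(u,1,85,125)),.01)[:2].round(4)) for u in(80,150,220,290,380)])
print('back',[(e(v,0,425,470),v,ray(*C,(e(v,0,425,470),v),.01)[:2].round(4)) for v in(10,50,90,110)])
print('end',[(u,ray(*C,(u,149),.04)[:2].round(4)) for u in(261,384)])
for v in(170,220,270):
    a,b=e(v,0,250,275),e(v,0,370,395);print(v,a,b,ray(*C,(a,v),.04)[:2].round(4),ray(*C,(b,v),.04)[:2].round(4))
```

```text
side [(80, 105.5, array([0.445 , 0.0934])), (150, 105.5, array([0.4716, 0.0919])), (220, 104.5, array([0.4982, 0.0908])), (290, 104.5, array([0.5248, 0.0893])), (380, 103.5, array([0.5588, 0.0877]))]
back [(449.5, 10, array([0.5836, 0.1173])), (445.5, 50, array([0.5827, 0.1046])), (442.5, 90, array([0.5822, 0.0911])), (440.5, 110, array([0.5817, 0.0841]))]
end [(261, array([0.5171, 0.075 ])), (384, array([0.5555, 0.0729]))]
170 259.5 382.5 [0.5159 0.0686] [0.555  0.0664]
220 261.5 380.5 [0.5148 0.0522] [0.5542 0.05  ]
270 264.5 378.5 [0.514  0.0344] [0.5534 0.0323]
```

Emit:
move_arm --rows "0 -0.006 0 0 0 -0.002 1; 0 -0.006 0 0 0 -0.001 1; 0 -0.003 0 0 0 0 1; 0 0 0 0 0 0 1"

```text
clock: 4.58
position: [0.5318, 0.0196, 0.0153]
eef_rot: [[0.999, -0.048, -0.004], [-0.048, -0.999, -0.005], [-0.003, 0.005, -1.0]]
force: [1.0, -8.1, 0.8]
width: 0.039
```

Emit:
move_arm --rows "0 -0.003 0 0 0 0 1; 0 -0.003 0 0 0 0 1; 0 -0.003 0 0 0 0 1"

```text
clock: 4.83
position: [0.5316, 0.0201, 0.0168]
eef_rot: [[0.999, -0.053, -0.004], [-0.053, -0.998, -0.028], [-0.003, 0.029, -1.0]]
force: [-5.6, -27.2, 9.0]
width: 0.0394
```

Run:
```python
from h import *
plan([.5316+.022,.0196-.0011,.0155],-.05,1,n=4)
```

```text
4.8333 pos [0.5316 0.0201 0.0168] yaw -0.0529 F [ -5.6 -27.2   9. ] w 0.0394 n 4
0.0055 0.0001 0.0003 0.0023 0.0002 -0.0002 1; 0.0055 0.0001 0.0003 0.0023 0.0002 -0.0002 1; 0.0055 0.0001 0.0003 0.0023 0.0002 -0.0002 1; 0.0055 0.0001 0.0003 0.0023 0.0002 -0.0002 1
```

Emit:
move_arm --rows "0.0055 0 0.0003 0.0023 0 0 1; 0.0055 0 0.0003 0.0023 0 0 1; 0.0055 0 0.0003 0.0023 0 0 1; 0.0055 0 0.0003 0.0023 0 0 1; 0.002 0 0 0 0 0 1; 0.001 -0.001 0 0 0 0 1"

```text
clock: 5.33
position: [0.5502, 0.0187, 0.0154]
eef_rot: [[0.999, -0.052, -0.015], [-0.052, -0.999, -0.004], [-0.015, 0.005, -1.0]]
force: [-9.1, -17.0, 9.0]
width: 0.0391
```

Emit:
move_arm --rows "0.002 -0.001 0 0 0 0 1; 0.002 -0.001 0 0 0 0 1; 0.002 -0.001 0 0 0 0 1"

```text
clock: 5.58
position: [0.5508, 0.0186, 0.0156]
eef_rot: [[0.998, -0.052, -0.026], [-0.053, -0.999, -0.012], [-0.025, 0.013, -1.0]]
force: [-13.6, -13.7, 16.3]
width: 0.039
```

Run:
```python
from h import *
plan([.5316+.025,.0186,.0155],-.05,1,n=1)
```

```text
5.5833 pos [0.5508 0.0186 0.0156] yaw -0.0526 F [-13.6 -13.7  16.3] w 0.0390 n 1
0.0058 -0.0003 -0.0001 0.0042 0.0081 -0.0008 1
```

Run:
```python
from h import *
im=optics.get_image('wrist');cv2.imwrite('pics/w3.png',im['frame'][:,:,::-1])
```

```text
(no output)
```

View pics/w3.png

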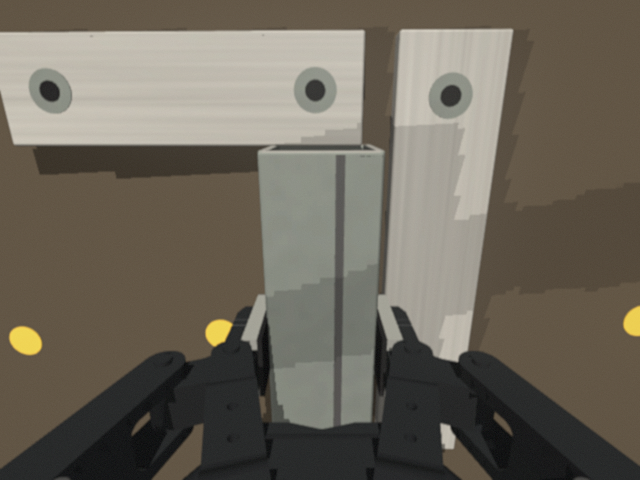

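The rail is butted to the side bar (row 147), but there is still a gap to the back bar. The right finger seems to be against the bar's edge at about (388,300), so I'll back off and regrip higher.

Emit:
move_arm --rows "-0.006 0 0 0.002 0.004 0 1; -0.006 0 0 0.002 0.004 0 1; -0.003 0 0 0 0 0 1; 0 0 0 0 0 0 0.3; 0 0 0 0 0 0 0.3; 0 0 0 0 0 0 0.3"

```text
clock: 6.13
position: [0.5366, 0.0202, 0.0158]
eef_rot: [[0.999, -0.052, 0.0], [-0.052, -0.999, 0.001], [0.0, -0.001, -1.0]]
force: [0.6, 0.1, 0.3]
width: 0.0598
```

Run:
```python
from h import *
s=sensors.sense();p=s['position'];plan([p[0],p[1],.025],-.05,.3,n=2)
```

```text
6.1333 pos [0.5366 0.0202 0.0158] yaw -0.0519 F [0.6 0.1 0.3] w 0.0598 n 2
0.0000 -0.0000 -0.0046 -0.0001 -0.0000 -0.0003 0.3; 0.0000 -0.0000 -0.0046 -0.0001 -0.0000 -0.0003 0.3
```

Emit:
move_arm --rows "0 0 -0.005 0 0 0 0.3; 0 0 -0.005 0 0 0 0.3; 0 0 -0.001 0 0 0 1; 0 0 0 0 0 0 1; 0 0 0 0 0 0 1; 0 0 0 0 0 0 1"

```text
clock: 6.63
position: [0.5378, 0.0208, 0.0285]
eef_rot: [[0.999, -0.051, 0.001], [-0.051, -0.999, 0.001], [0.001, -0.001, -1.0]]
force: [0.6, -0.3, -3.3]
width: 0.0384
```

Emit:
move_arm --rows "0.006 0 0 0 0 0 1; 0.006 0 0 0 0 0 1; 0.005 0 0 0 0 0 1; 0.003 -0.001 0 0 0 0 1; 0.002 -0.001 0 0 0 0 1; 0 0 0 0 0 0 1"

```text
clock: 7.13
position: [0.5553, 0.0198, 0.0286]
eef_rot: [[0.999, -0.051, -0.012], [-0.051, -0.999, -0.004], [-0.012, 0.004, -1.0]]
force: [1.7, 1.7, -0.5]
width: 0.0383
```

Emit:
move_arm --rows "0.002 -0.001 0 0 0 0 1; 0.002 -0.001 0 0 0 0 1; 0.002 -0.002 0 0 0 0 1"

```text
clock: 7.38
position: [0.5572, 0.0201, 0.0287]
eef_rot: [[0.998, -0.052, -0.022], [-0.052, -0.999, -0.013], [-0.021, 0.014, -1.0]]
force: [-16.8, -21.2, 18.1]
width: 0.0383
```

Emit:
move_arm --rows "0 0 0 0.004 0.007 0 1; 0 0 0 0 0 0 0; 0 0 0 0 0 0 0; 0 0 0 0 0 0 0; 0 0 -0.02 0 0 0 0; 0 0 -0.03 0 0 0 0; 0 0 -0.03 0 0 0 0; 0 0 -0.03 0 0 0 0; 0 0 0 0 0 0 0; 0 0 0 0 0 0 0"

```text
clock: 8.22
position: [0.5601, 0.0206, 0.1425]
eef_rot: [[0.999, -0.052, -0.002], [-0.052, -0.999, -0.002], [-0.002, 0.002, -1.0]]
force: [0.3, 0.1, -1.1]
width: 0.0853
```

Run:
```python
from h import *
import pickle
plan([.53,.02,.2],-.05,0)
s=sensors.sense();im=optics.get_image('wrist');pickle.dump((s,im),open('w4.pkl','wb'));cv2.imwrite('pics/w4.png',im['frame'][:,:,::-1])
```

```text
8.2167 pos [0.5601 0.0206 0.1425] yaw -0.0519 F [ 0.3  0.1 -1.1] w 0.0853 n 2
-0.0150 0.0011 -0.0287 0.0003 0.0003 -0.0003 0; -0.0150 0.0011 -0.0287 0.0003 0.0003 -0.0003 0
```

View pics/w4.png

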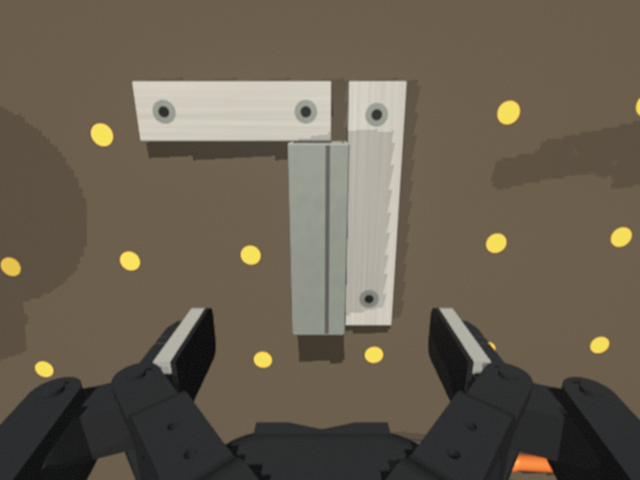

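Rail at (289–349, 142–334), tight under the side bar (row 141) and along the back bar (column 348). A quick numeric check follows.

```bash
cat >> h.py <<'E'
def edge(g,line,ax,a,b):
    v=g[a:b,line] if ax else g[line,a:b]; d=np.abs(np.diff(cv2.GaussianBlur(v.astype(np.float32).reshape(-1,1),(1,5),0).ravel()));return a+int(d.argmax())+1.
E
python3 - <<'E'
from h import *
import pickle
s,im=pickle.load(open('w4.pkl','rb'));C=cam(im,s);g=cv2.cvtColor(im['frame'],cv2.COLOR_RGB2GRAY)
def fit(pts,z): 
    w=np.array([ray(*C,p,z)[:2] for p in pts]);return w
S=fit([(u,edge(g,u,1,130,150)) for u in range(150,280,10)],.01);a=np.polyfit(S[:,0],S[:,1],1)
B=fit([(edge(g,v,0,395,412),v) for v in range(90,310,15)],.01);b=np.polyfit(B[:,1],B[:,0],1)
L=fit([(edge(g,v,0,280,300),v) for v in range(155,325,10)],.04);l=np.polyfit(L[:,1],L[:,0],1)
Rr=fit([(edge(g,v,0,335,358),v) for v in range(155,325,10)],.04);r=np.polyfit(Rr[:,1],Rr[:,0],1)
E1=fit([(u,edge(g,u,1,326,342)) for u in range(300,322,5)],.04)
print('side slope',a[0],'back outer',b[0],'railL',l[0],'railR',r[0])
y=.02;print('at y .02: back outer-40:',np.polyval(b,y)-.04,'L',np.polyval(l,y),'L+40',np.polyval(l,y)+.04,'R',np.polyval(r,y))
print('near end y',E1.mean(0),'side y there',np.polyval(a,E1[:,0].mean()))
E
```

```text
side slope -0.05157726325280231 back outer 0.009657657744156278 railL 0.052832224344642895 railR 0.05309135512438487
at y .02: back outer-40: 0.5809468994686005 L 0.5378273092419776 L+40 0.5778273092419777 R 0.5781987326639034
near end y [ 0.54713555 -0.05424642] side y there 0.08748344410135794
```

Run:
```python
from h import *
plan([.5,-.39,.22],-.03,0)
```

```text
8.2667 pos [0.5603 0.0206 0.1426] yaw -0.0520 F [0.8 0.8 1.2] w 0.0853 n 12
-0.0032 0.0344 -0.0064 0.0000 0.0000 -0.0006 0; -0.0033 0.0344 -0.0064 0.0000 0.0000 -0.0006 0; -0.0034 0.0344 -0.0064 0.0000 0.0000 -0.0006 0; -0.0034 0.0344 -0.0064 0.0000 0.0000 -0.0006 0; -0.0035 0.0344 -0.0064 0.0000 0.0000 -0.0006 0; -0.0036 0.0344 -0.0064 0.0000 0.0000 -0.0006 0; -0.0036 0.0344 -0.0064 0.0000 0.0000 -0.0006 0; -0.0037 0.0344 -0.0064 0.0000 0.0000 -0.0006 0; -0.0037 0.0344 -0.0064 0.0000 0.0000 -0.0006 0; -0.0038 0.0344 -0.0064 0.0000 0.0000 -0.0006 0
-- -0.0039 0.0344 -0.0064 0.0000 0.0000 -0.0006 0; -0.0039 0.0344 -0.0064 0.0000 0.0000 -0.0006 0
```

Emit:
move_arm --rows "-0.0035 0.0344 -0.0064 0 0 -0.0006 0; -0.0035 0.0344 -0.0064 0 0 -0.0006 0; -0.0035 0.0344 -0.0064 0 0 -0.0006 0; -0.0035 0.0344 -0.0064 0 0 -0.0006 0; -0.0035 0.0344 -0.0064 0 0 -0.0006 0; -0.0036 0.0344 -0.0064 0 0 -0.0006 0; -0.0036 0.0344 -0.0064 0 0 -0.0006 0; -0.0037 0.0344 -0.0064 0 0 -0.0006 0; -0.0037 0.0344 -0.0064 0 0 -0.0006 0; -0.0038 0.0344 -0.0064 0 0 -0.0006 0"

```text
clock: 9.1
position: [0.5074, -0.3287, 0.1971]
eef_rot: [[1.0, -0.022, -0.014], [-0.021, -1.0, 0.007], [-0.014, -0.006, -1.0]]
force: [1.1, -0.6, -0.2]
width: 0.0857
```

Emit:
move_arm --rows "-0.004 0.03 -0.0064 0 0 0 0; 0 0.01 -0.003 0 0 0 0; 0 0 0 0 0 0 0; 0 0 0 0 0 0 0"

```text
clock: 9.43
position: [0.5003, -0.3774, 0.2015]
eef_rot: [[0.999, -0.028, -0.018], [-0.028, -1.0, 0.009], [-0.018, -0.009, -1.0]]
force: [0.1, 0.4, -0.7]
width: 0.0855
```

Run:
```python
from h import *
import pickle
plan([.5,-.39,.22],-.03,0)
s=sensors.sense();im=optics.get_image('wrist');pickle.dump((s,im),open('w5.pkl','wb'));cv2.imwrite('pics/w5.png',im['frame'][:,:,::-1])
```

```text
9.4333 pos [ 0.5003 -0.3774  0.2015] yaw -0.0281 F [ 0.1  0.4 -0.7] w 0.0855 n 1
-0.0003 0.0124 -0.0186 -0.0028 0.0058 0.0006 0
```

View pics/w5.png

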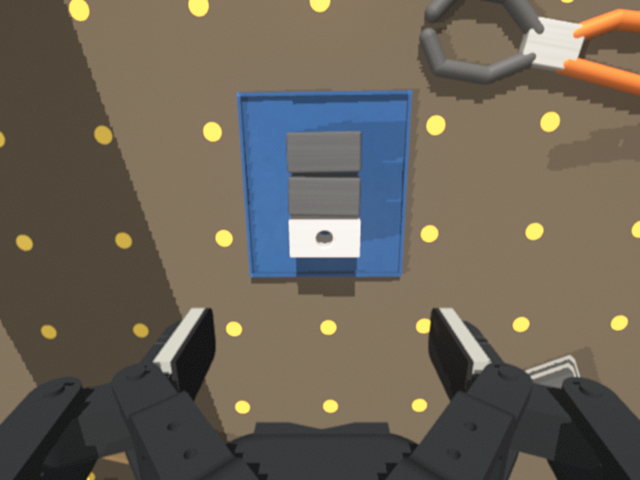

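The bright block's top is at (289–360, 219–258) with the hole at (324,237). The dark blanks are above it, and the clamp is well off at the upper right.

Run:
```python
from h import *
import pickle
s,im=pickle.load(open('w5.pkl','rb'));C=cam(im,s)
for b in blobs(im['frame'],190,256,60,(270,205,380,275)):
    w=np.array([ray(*C,p,.043)[:2] for p in b]);print(b.round(1).tolist(),w.round(4).tolist(),w.mean(0).round(4))
print(ray(*C,(324,237.5),.043))
c=w.mean(0);plan([c[0],c[1],.10],-.028,0,n=5)
```

```text
[[288.0, 219.0], [360.0, 219.0], [360.0, 257.0], [288.0, 257.0]] [[0.4691, -0.3733], [0.5298, -0.3748], [0.5299, -0.4087], [0.4672, -0.4073]] [ 0.499 -0.391]
[ 0.49909049 -0.39030562  0.043     ]
9.4833 pos [ 0.5004 -0.377   0.2013] yaw -0.0277 F [-0.3  0.  -0.5] w 0.0855 n 5
0.0002 0.0030 0.0202 -0.0006 0.0012 0.0000 0; 0.0001 0.0030 0.0202 -0.0006 0.0012 0.0000 0; 0.0000 0.0029 0.0203 -0.0006 0.0012 0.0000 0; -0.0000 0.0029 0.0203 -0.0006 0.0012 0.0000 0; -0.0001 0.0029 0.0203 -0.0006 0.0012 0.0000 0
```

Emit:
move_arm --rows "0 0.003 0.02 -0.0006 0.0012 0 0; 0 0.003 0.022 -0.0006 0.0012 0 0; 0 0.003 0.022 -0.0006 0.0012 0 0; 0 0.003 0.022 -0.0006 0.0012 0 0; 0 0.003 0.022 -0.0006 0.0012 0 0; 0 0 0.015 0 0 0 0; 0 0 0 0 0 0 0; 0 0 0 0 0 0 0"

```text
clock: 10.15
position: [0.5007, -0.3799, 0.0708]
eef_rot: [[1.0, -0.017, -0.001], [-0.017, -1.0, 0.003], [-0.001, -0.003, -1.0]]
force: [0.0, -0.1, 0.7]
width: 0.0854
```

Run:
```python
from h import *
plan([.499,-.391,.023],-.027,0,n=3)
```

```text
10.15 pos [ 0.5007 -0.3799  0.0708] yaw -0.0173 F [ 0.  -0.1  0.7] w 0.0854 n 3
-0.0005 0.0038 0.0159 -0.0003 0.0001 0.0010 0; -0.0005 0.0037 0.0159 -0.0003 0.0001 0.0010 0; -0.0005 0.0037 0.0159 -0.0003 0.0001 0.0010 0
```

Emit:
move_arm --rows "-0.001 0.006 0 0 0 0.0015 0; -0.001 0.006 0.006 0 0 0.0015 0; 0 0.001 0.015 0 0 0 0; 0 0 0.015 0 0 0 0; 0 0 0.01 0 0 0 0; 0 0 0.004 0 0 0 0; 0 0 0 0 0 0 0"

```text
clock: 10.73
position: [0.5013, -0.396, 0.0238]
eef_rot: [[1.0, -0.027, 0.005], [-0.027, -1.0, -0.003], [0.005, 0.003, -1.0]]
force: [0.0, -0.1, 0.7]
width: 0.0853
```

Run:
```python
from h import *
plan([.499,-.391,.023],-.027,0,n=1)
```

```text
10.7333 pos [ 0.5013 -0.396   0.0238] yaw -0.0265 F [ 0.  -0.1  0.7] w 0.0853 n 1
-0.0024 -0.0049 0.0007 0.0010 -0.0017 0.0001 0
```

Emit:
move_arm --rows "-0.002 -0.005 0.0007 0.001 -0.0017 0 0; 0 0 0 0 0 0 0; 0 0 0 0 0 0 1; 0 0 0 0 0 0 1; 0 0 0 0 0 0 1; 0 0 0 0 0 0 1; 0 0 0 0 0 0 1"

```text
clock: 11.32
position: [0.5001, -0.3912, 0.026]
eef_rot: [[1.0, -0.026, 0.002], [-0.026, -1.0, -0.002], [0.002, 0.002, -1.0]]
force: [-0.4, -0.1, -4.0]
width: 0.0584
```

Emit:
move_arm --rows "0 0 -0.01 0 0 0 1; 0 0 -0.02 0 0 0 1; 0 0 -0.03 0 0 0 1; 0 0 -0.03 0 0 0 1; 0 0 -0.02 0 0 0 1; 0 0 0 0 0 0 1"

```text
clock: 11.82
position: [0.4983, -0.3894, 0.1412]
eef_rot: [[1.0, -0.026, -0.002], [-0.026, -1.0, 0.002], [-0.002, -0.002, -1.0]]
force: [0.8, 0.2, -3.9]
width: 0.0586
```

Run:
```python
from h import *
e=-.051;ex=np.array([np.cos(e),np.sin(e)]);ey=np.array([-np.sin(e),np.cos(e)]);F=np.array([.581,.0863])
t=F-.13*ex-.045*ey;print(t)
plan([t[0],t[1],.10],e,1)
```

```text
[0.44887502 0.04798564]
11.8167 pos [ 0.4983 -0.3894  0.1412] yaw -0.0265 F [ 0.8  0.2 -3.9] w 0.0586 n 12
-0.0051 -0.0363 0.0035 -0.0001 0.0001 0.0007 1; -0.0051 -0.0363 0.0035 -0.0001 0.0001 0.0007 1; -0.0052 -0.0363 0.0035 -0.0001 0.0001 0.0007 1; -0.0053 -0.0363 0.0035 -0.0001 0.0001 0.0007 1; -0.0054 -0.0363 0.0035 -0.0001 0.0001 0.0007 1; -0.0054 -0.0363 0.0035 -0.0001 0.0001 0.0007 1; -0.0055 -0.0363 0.0035 -0.0001 0.0001 0.0007 1; -0.0056 -0.0362 0.0035 -0.0001 0.0001 0.0007 1; -0.0057 -0.0362 0.0035 -0.0001 0.0001 0.0007 1; -0.0057 -0.0362 0.0035 -0.0001 0.0001 0.0007 1
-- -0.0058 -0.0362 0.0034 -0.0001 0.0001 0.0007 1; -0.0059 -0.0362 0.0034 -0.0001 0.0001 0.0007 1
```

Emit:
move_arm --rows "-0.0051 -0.0363 0.0025 0 0 0.0007 1; -0.0051 -0.0363 0.0025 0 0 0.0007 1; -0.0052 -0.0363 0.0025 0 0 0.0007 1; -0.0053 -0.0363 0.0025 0 0 0.0007 1; -0.0054 -0.0363 0.0025 0 0 0.0007 1; -0.0054 -0.0363 0.0025 0 0 0.0007 1; -0.0055 -0.0363 0.0025 0 0 0.0007 1; -0.0056 -0.0362 0.0025 0 0 0.0007 1; -0.0057 -0.0362 0.0025 0 0 0.0007 1; -0.0057 -0.0362 0.0025 0 0 0.0007 1"

```text
clock: 12.65
position: [0.4535, -0.0167, 0.1104]
eef_rot: [[0.998, -0.059, -0.003], [-0.059, -0.998, -0.0], [-0.003, 0.0, -1.0]]
force: [0.8, -0.3, -3.3]
width: 0.0582
```

Emit:
move_arm --rows "-0.005 -0.03 0 0 0 0.0007 1; 0 -0.01 0 0 0 0 1; 0 0 0 0 0 0 1; 0 0 0 0 0 0 1"

```text
clock: 12.98
position: [0.446, 0.0321, 0.108]
eef_rot: [[0.998, -0.055, -0.007], [-0.055, -0.999, 0.002], [-0.007, -0.001, -1.0]]
force: [0.3, -0.1, -4.2]
width: 0.0582
```

Run:
```python
from h import *
plan([.4489,.048,.026],-.051,1,n=5)
```

```text
12.9833 pos [0.446  0.0321 0.108 ] yaw -0.0546 F [ 0.3 -0.1 -4.2] w 0.0582 n 5
0.0005 -0.0032 0.0164 -0.0001 0.0005 -0.0002 1; 0.0005 -0.0032 0.0164 -0.0001 0.0005 -0.0002 1; 0.0005 -0.0032 0.0164 -0.0001 0.0005 -0.0002 1; 0.0005 -0.0032 0.0164 -0.0001 0.0005 -0.0002 1; 0.0004 -0.0032 0.0164 -0.0001 0.0005 -0.0002 1
```

Emit:
move_arm --rows "0 -0.001 0.016 0 0.0005 0 1; 0 -0.001 0.016 0 0.0005 0 1; 0 -0.001 0.016 0 0.0005 0 1; 0 -0.001 0.014 0 0 0 1; 0 -0.001 0.01 0 0 0 1; 0 0 0.006 0 0 0 1; 0 0 0 0 0 0 1"

```text
clock: 13.57
position: [0.4469, 0.0312, 0.0258]
eef_rot: [[0.998, -0.061, -0.001], [-0.061, -0.998, -0.0], [-0.001, 0.0, -1.0]]
force: [-1.7, -0.2, -3.8]
width: 0.0587
```

Run:
```python
from h import *
s=sensors.sense();p=s['position'];plan([p[0],p[1],.0235],-.051,1,n=1)
```

```text
13.5667 pos [0.4469 0.0312 0.0258] yaw -0.0606 F [-1.7 -0.2 -3.8] w 0.0587 n 1
0.0000 -0.0000 0.0023 0.0001 0.0003 -0.0030 1
```

Emit:
move_arm --rows "0 0 0.0025 0 0 -0.003 1; 0 0 0.0005 0 0 0 1; 0 0 0 0 0 0 0; 0 0 0 0 0 0 0; 0 0 0 0 0 0 0; 0 0 -0.015 0 0 0 0; 0 0 -0.03 0 0 0 0; 0 0 -0.03 0 0 0 0; 0 0 -0.03 0 0 0 0; 0 0 -0.03 0 0 0 0"

```text
clock: 14.4
position: [0.4459, 0.0299, 0.162]
eef_rot: [[0.999, -0.052, -0.004], [-0.052, -0.999, -0.0], [-0.004, 0.0, -1.0]]
force: [0.5, -0.7, -0.6]
width: 0.0853
```

Emit:
move_arm --rows "0 0 -0.02 0 0 -0.038 0; 0 0 -0.02 0 0 -0.038 0; 0 0 0 0 0 -0.038 0; 0 0 0 0 0 -0.038 0; 0 0 0 0 0 -0.038 0; 0 0 0 0 0 -0.038 0; 0 0 0 0 0 -0.038 0; 0 0 0 0 0 -0.038 0; 0 0 0 0 0 -0.038 0; 0 0 0 0 0 -0.038 0"

```text
clock: 15.23
position: [0.4498, 0.0301, 0.2174]
eef_rot: [[0.371, 0.928, 0.019], [0.929, -0.371, -0.003], [0.004, 0.018, -1.0]]
force: [0.4, -0.2, -0.4]
width: 0.0854
```

Run:
```python
from h import *
plan([.447,.031,.19],1.52,0)
```

```text
15.2333 pos [0.4498 0.0301 0.2174] yaw 1.1907 F [ 0.4 -0.2 -0.4] w 0.0854 n 3
-0.0001 -0.0011 0.0091 0.0020 -0.0001 -0.0349 0; 0.0000 -0.0011 0.0091 0.0020 -0.0001 -0.0349 0; 0.0001 -0.0010 0.0091 0.0020 -0.0001 -0.0349 0
```

Emit:
move_arm --rows "0 -0.001 0.009 0.002 0 -0.033 0; 0 -0.001 0.009 0.002 0 -0.033 0; 0 0 0 0 0 -0.02 0; 0 0 0 0 0 0 0; 0 0 0 0 0 0 0"

```text
clock: 15.65
position: [0.4489, 0.031, 0.2013]
eef_rot: [[0.089, 0.996, 0.012], [0.996, -0.089, 0.0], [0.001, 0.011, -1.0]]
force: [0.1, 0.3, 0.1]
width: 0.0857
```

Run:
```python
from h import *
import pickle
plan([.447,.031,.19],1.52,0)
s=sensors.sense();im=optics.get_image('wrist');pickle.dump((s,im),open('w6.pkl','wb'));cv2.imwrite('pics/w6.png',im['frame'][:,:,::-1])
```

```text
15.65 pos [0.4489 0.031  0.2013] yaw 1.4812 F [0.1 0.3 0.1] w 0.0857 n 1
-0.0002 -0.0020 0.0113 0.0036 -0.0003 -0.0123 0
```

View pics/w6.png

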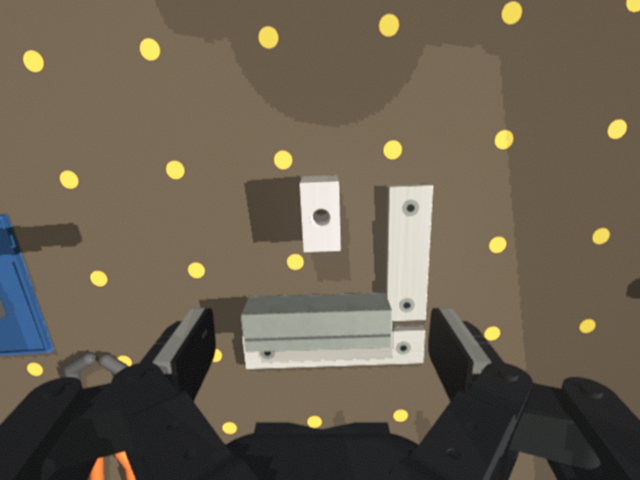

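The block stands at (300–340, 182–251), left of the side bar's inner edge (column 388). The rail is at (244–391, 295–350), still home.

Run:
```python
from h import *
import pickle
s,im=pickle.load(open('w6.pkl','rb'));C=cam(im,s);g=cv2.cvtColor(im['frame'],cv2.COLOR_RGB2GRAY)
W=lambda pts,z:np.array([ray(*C,p,z)[:2] for p in pts])
L=W([(edge(g,v,0,290,312),v) for v in range(190,246,5)],.04);R=W([(edge(g,v,0,330,350),v) for v in range(190,246,5)],.04)
l=np.polyfit(L[:,0],L[:,1],1);r=np.polyfit(R[:,0],R[:,1],1);print('slopes',l,r)
N=W([(u,edge(g,u,1,244,260)) for u in range(305,336,5)],.04);print('near end',N.mean(0),'far',W([(320,edge(g,320,1,178,190))],.04))
S=W([(edge(g,v,0,380,396),v) for v in range(215,290,8)],.01);a=np.polyfit(S[:,0],S[:,1],1);print('side',a)
for x in(.44,.48):print(x,np.polyval(l,x),np.polyval(r,x),np.polyval(a,x))
T=W([(u,edge(g,u,1,288,302)) for u in range(255,385,10)],.04);t=np.polyfit(T[:,1],T[:,0],1);print('rail face top edge',t,np.polyval(t,[.03,.06]))
print('rail end',W([(edge(g,320,0,382,400),320)],.04),'side y',np.polyval(a,.54))
```

```text
slopes [-0.04957735  0.03607021] [-0.04768721  0.06807048]
near end [0.47821559 0.02677198] far [[0.41744286 0.03229005]]
side [-0.05476748  0.11824942]
0.44 0.014256171095483983 0.04708810855844812 0.09415173259737687
0.48 0.012273077069531759 0.04518062035602621 0.09196103353982826
rail face top edge [0.04055    0.51796498] [0.51918147 0.52039797]
rail end [[0.55137375 0.08576569]] side y 0.08867498495350534
```

The rail's end reads about 2 mm off the side bar, close to the 3 mm limit. I'll nudge its far end with shut fingers before packing the block.

Run:
```python
from h import *
plan([.554,-.095,.11],1.52,1,n=6)
```

```text
15.7 pos [0.4489 0.031  0.2014] yaw 1.4810 F [-0.5 -0.9  0.8] w 0.0853 n 6
-0.0194 0.0191 0.0154 0.0006 -0.0001 -0.0021 1; -0.0195 0.0190 0.0154 0.0006 -0.0001 -0.0021 1; -0.0196 0.0189 0.0154 0.0006 -0.0001 -0.0021 1; -0.0197 0.0189 0.0153 0.0006 -0.0001 -0.0021 1; -0.0198 0.0188 0.0153 0.0006 -0.0001 -0.0021 1; -0.0200 0.0187 0.0153 0.0006 -0.0001 -0.0021 1
```

Emit:
move_arm --rows "-0.0194 0.0191 0.0154 0.0006 0 -0.0021 1; -0.0195 0.0190 0.0154 0.0006 0 -0.0021 1; -0.0196 0.0189 0.0154 0.0006 0 -0.0021 1; -0.0197 0.0189 0.0153 0.0006 0 -0.0021 1; -0.0198 0.0188 0.0153 0.0006 0 -0.0021 1; -0.0200 0.0187 0.0153 0.0006 0 -0.0021 1; 0 0 0 0 0 0 1; 0 0 0 0 0 0 1"

```text
clock: 16.37
position: [0.5604, -0.1014, 0.1101]
eef_rot: [[0.064, 0.998, 0.009], [0.998, -0.064, -0.0], [0.0, 0.009, -1.0]]
force: [-0.3, 0.8, 0.6]
width: -0.0
```

Run:
```python
from h import *
plan([.554,-.09,.03],1.52,1,n=5)
```

```text
16.3667 pos [ 0.5604 -0.1014  0.1101] yaw 1.5063 F [-0.3  0.8  0.6] w -0.0000 n 5
0.0022 -0.0016 0.0160 0.0006 -0.0000 -0.0009 1; 0.0022 -0.0015 0.0160 0.0006 -0.0000 -0.0009 1; 0.0022 -0.0015 0.0160 0.0006 -0.0000 -0.0009 1; 0.0022 -0.0015 0.0160 0.0006 -0.0000 -0.0009 1; 0.0022 -0.0014 0.0160 0.0006 -0.0000 -0.0009 1
```

Emit:
move_arm --rows "0.002 -0.0015 0.017 0.0006 0 -0.0009 1; 0.002 -0.0015 0.017 0.0006 0 -0.0009 1; 0.002 -0.0015 0.017 0.0006 0 -0.0009 1; 0.002 -0.0015 0.017 0.0006 0 -0.0009 1; 0 -0.0015 0.012 0 0 0 1; 0 0 0.006 0 0 0 1; 0 0 0 0 0 0 1"

```text
clock: 16.95
position: [0.5541, -0.0901, 0.026]
eef_rot: [[0.061, 0.998, 0.008], [0.998, -0.061, -0.001], [-0.001, 0.008, -1.0]]
force: [0.1, 0.1, -0.1]
width: -0.0003
```

Emit:
move_arm --rows "0.004 0 0 0 0 0 1; 0.004 0 0 0 0 0 1; 0.003 0 0 0 0 0 1; 0 0 0 0 0 0 1"

```text
clock: 17.28
position: [0.556, -0.0776, 0.0291]
eef_rot: [[0.062, 0.998, 0.011], [0.998, -0.062, -0.002], [-0.002, 0.011, -1.0]]
force: [-0.2, -0.3, -0.3]
width: 0.0002
```

Emit:
move_arm --rows "0.0035 0 0 0 0 0 1; 0.003 0 0 0 0 0 1; 0.002 0 0 0 0 0 1; 0.001 0 0 0 0 0 1"

```text
clock: 17.62
position: [0.5576, -0.0672, 0.0305]
eef_rot: [[0.062, 0.998, 0.014], [0.998, -0.062, -0.003], [-0.002, 0.014, -1.0]]
force: [0.8, -0.4, 0.1]
width: -0.0003
```

Emit:
move_arm --rows "0.0025 0 0 0 0 0 1; 0.0025 0 0 0 0 0 1; 0.0025 0 0 0 0 0 1"

```text
clock: 17.87
position: [0.5592, -0.064, 0.0313]
eef_rot: [[0.065, 0.998, 0.015], [0.998, -0.065, -0.014], [-0.013, 0.016, -1.0]]
force: [-5.4, -22.9, 1.8]
width: -0.0001
```

Emit:
move_arm --rows "-0.01 0 0 0 0 0 1; -0.01 0 0 0 0 0 1; 0 0 -0.03 0 0 0 1; 0 0 -0.03 0 0 0 1; 0 0 -0.03 0 0 0 1; 0 0 -0.01 0 0 0 1"

```text
clock: 18.37
position: [0.554, -0.0851, 0.1322]
eef_rot: [[0.067, 0.998, 0.008], [0.998, -0.067, -0.012], [-0.012, 0.009, -1.0]]
force: [0.8, 0.4, 0.6]
width: 0.0004
```

Run:
```python
from h import *
plan([.448,.0303,.12],1.522,0,n=5)
```

```text
18.3667 pos [ 0.554  -0.0851  0.1322] yaw 1.5041 F [0.8 0.4 0.6] w 0.0004 n 5
0.0216 -0.0227 0.0020 0.0005 0.0007 -0.0011 0; 0.0217 -0.0226 0.0021 0.0005 0.0007 -0.0011 0; 0.0218 -0.0225 0.0022 0.0005 0.0007 -0.0011 0; 0.0219 -0.0225 0.0023 0.0005 0.0007 -0.0011 0; 0.0219 -0.0224 0.0023 0.0005 0.0007 -0.0011 0
```

Emit:
move_arm --rows "0.0216 -0.0227 0 0.0005 0.0007 -0.0011 0; 0.0217 -0.0226 0 0.0005 0.0007 -0.0011 0; 0.0218 -0.0225 0.002 0.0005 0.0007 -0.0011 0; 0.0219 -0.0225 0.002 0.0005 0.0007 -0.0011 0; 0.0219 -0.0224 0.002 0.0005 0.0007 -0.0011 0; 0 0 0 0 0 0 0; 0 0 0 0 0 0 0"

```text
clock: 18.95
position: [0.4456, 0.0312, 0.1271]
eef_rot: [[0.053, 0.999, 0.007], [0.999, -0.053, 0.002], [0.003, 0.007, -1.0]]
force: [0.9, 0.2, -0.1]
width: 0.0831
```

Run:
```python
from h import *
plan([.448,.0303,.026],1.522,0,n=5)
```

```text
18.95 pos [0.4456 0.0312 0.1271] yaw 1.5181 F [ 0.9  0.2 -0.1] w 0.0831 n 5
-0.0002 0.0003 0.0202 0.0004 -0.0002 -0.0003 0; -0.0002 0.0004 0.0202 0.0004 -0.0002 -0.0003 0; -0.0002 0.0004 0.0202 0.0004 -0.0002 -0.0003 0; -0.0002 0.0004 0.0202 0.0004 -0.0002 -0.0003 0; -0.0002 0.0005 0.0202 0.0004 -0.0002 -0.0003 0
```

Emit:
move_arm --rows "0 0.0004 0.022 0.0004 0 0 0; 0 0.0004 0.022 0.0004 0 0 0; 0 0.0004 0.022 0.0004 0 0 0; 0 0.0004 0.02 0.0004 0 0 0; 0 0 0.012 0 0 0 0; 0 0 0.004 0 0 0 0; 0 0 0 0 0 0 0"

```text
clock: 19.53
position: [0.4529, 0.0276, 0.0223]
eef_rot: [[0.056, 0.998, 0.008], [0.998, -0.056, 0.004], [0.004, 0.007, -1.0]]
force: [-0.7, 0.9, 0.2]
width: 0.0854
```

Run:
```python
from h import *
plan([.448,.0303,.026],1.522,0,n=1)
```

```text
19.5333 pos [0.4529 0.0276 0.0223] yaw 1.5150 F [-0.7  0.9  0.2] w 0.0854 n 1
0.0024 -0.0050 -0.0037 0.0024 -0.0013 -0.0022 0
```

Emit:
move_arm --rows "0.002 -0.004 -0.0035 0.0024 -0.001 -0.002 0; 0 0 0 0 0 0 0; 0 0 0 0 0 0 1; 0 0 0 0 0 0 1; 0 0 0 0 0 0 1; 0 0 0 0 0 0 1; 0 0 0 0 0 0 1; 0 0 0 0 0 0 1"

```text
clock: 20.2
position: [0.4514, 0.029, 0.0298]
eef_rot: [[0.049, 0.999, 0.004], [0.999, -0.049, 0.0], [0.0, 0.004, -1.0]]
force: [-0.6, -0.3, -3.9]
width: 0.0305
```

Run:
```python
from h import *
s=sensors.sense();p=s['position'];e=-.051;ex=np.array([np.cos(e),np.sin(e)]);ey=np.array([-np.sin(e),np.cos(e)])
t=p[:2]+.038*ey;plan([t[0],t[1],p[2]],1.52,1,n=5)
```

```text
20.2 pos [0.4514 0.029  0.0298] yaw 1.5213 F [-0.6 -0.3 -3.9] w 0.0305 n 5
0.0076 0.0000 0.0000 0.0003 -0.0000 0.0001 1; 0.0076 0.0000 0.0000 0.0003 -0.0000 0.0001 1; 0.0076 0.0000 0.0000 0.0003 -0.0000 0.0001 1; 0.0076 0.0000 0.0000 0.0003 -0.0000 0.0001 1; 0.0076 0.0000 0.0000 0.0003 -0.0000 0.0001 1
```

Emit:
move_arm --rows "0.006 0.007 0.001 0 0 0 1; 0.007 0.009 0.001 0 0 0 1; 0.007 0.009 0 0 0 0 1; 0.007 0.009 0 0 0 0 1; 0.006 0.007 0 0 0 0 1; 0.003 0.004 0 0 0 0 1; 0 0 0 0 0 0 1"

```text
clock: 20.78
position: [0.4952, 0.0616, 0.0295]
eef_rot: [[0.052, 0.999, -0.003], [0.999, -0.052, -0.009], [-0.009, -0.003, -1.0]]
force: [-4.3, -3.1, 10.6]
width: 0.0304
```

Run:
```python
from h import *
import pickle
s=sensors.sense();p=s['position'];plan([p[0],p[1],p[2]],1.52,1,n=1)
im=optics.get_image('wrist');pickle.dump((s,im),open('w7.pkl','wb'));cv2.imwrite('pics/w7.png',im['frame'][:,:,::-1])
```

```text
20.7833 pos [0.4952 0.0616 0.0295] yaw 1.5189 F [-4.3 -3.1 10.6] w 0.0304 n 1
0.0000 0.0000 0.0000 -0.0009 0.0030 -0.0003 1
```

View pics/w7.png

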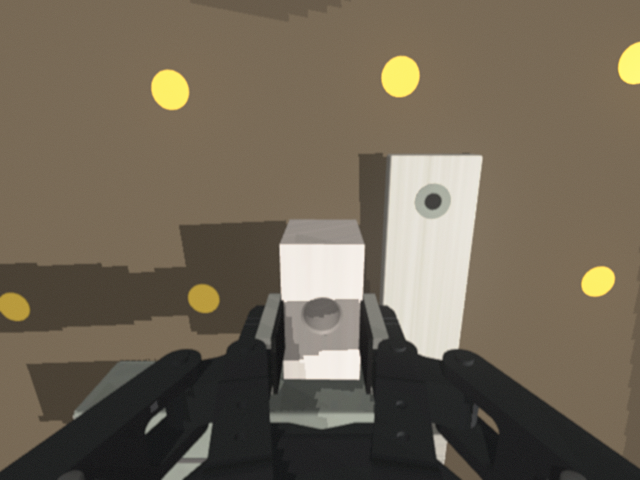

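The block is held squarely at (281–363, 222–378). It is a few mm from the side bar's inner edge (column 386), and the rail lies below it at row 385 and beyond.

Emit:
move_arm --rows "0.004 0 0 0 0 0 1; 0.004 0 0 0 0 0 1; 0.002 0 0 0 0 0 1; 0 0 0 0 0 0 1"

```text
clock: 21.17
position: [0.4968, 0.072, 0.0296]
eef_rot: [[0.052, 0.999, -0.002], [0.999, -0.052, -0.011], [-0.011, -0.001, -1.0]]
force: [-1.4, -2.8, 3.4]
width: 0.0308
```

Emit:
move_arm --rows "0.0025 0 0 0 0 0 1; 0.0025 0 0 0 0 0 1; 0.0025 0 0 0 0 0 1"

```text
clock: 21.42
position: [0.4971, 0.0753, 0.0298]
eef_rot: [[0.054, 0.999, -0.002], [0.998, -0.054, -0.023], [-0.023, -0.001, -1.0]]
force: [-3.1, -26.6, 6.8]
width: 0.03
```

Emit:
move_arm --rows "-0.0005 0.004 0 0 0.003 0 1; 0 0.005 0 0 0.003 0 1; 0 0.004 0 0 0.001 0 1; 0 0.003 0 0 0 0 1; 0 0 0 0 0 0 1"

```text
clock: 21.83
position: [0.5071, 0.0739, 0.0298]
eef_rot: [[0.054, 0.998, -0.012], [0.999, -0.054, -0.002], [-0.003, -0.011, -1.0]]
force: [2.4, -3.9, -2.6]
width: 0.03
```

Emit:
move_arm --rows "0.0005 0.0025 0 0 0 0 1; 0.0005 0.0025 0 0 0 0 1; 0.0005 0.0025 0 0 0 0 1"

```text
clock: 22.08
position: [0.5079, 0.0741, 0.0298]
eef_rot: [[0.054, 0.998, -0.023], [0.999, -0.054, -0.006], [-0.007, -0.023, -1.0]]
force: [-17.3, -7.0, 22.3]
width: 0.0301
```

Emit:
move_arm --rows "0 0 0 -0.005 0.001 0 1; 0 0 0 -0.002 0.001 0 1; 0 0 0 0 0 0 0; 0 0 0 0 0 0 0; 0 0 0 0 0 0 0; 0 0 -0.02 0 0 0 0; 0 -0.01 -0.03 0 0 0 0; 0 -0.01 -0.03 0 0 0 0; 0 -0.01 -0.03 0 0 0 0; 0 0 0 0 0 0 0"

```text
clock: 22.92
position: [0.4764, 0.0776, 0.1425]
eef_rot: [[0.053, 0.999, -0.007], [0.999, -0.053, 0.004], [0.003, -0.008, -1.0]]
force: [1.6, 0.6, 1.8]
width: 0.0852
```

Run:
```python
from h import *
import pickle
s=sensors.sense();p=s['position'];plan([p[0],p[1],p[2]],1.52,1,n=1)
im=optics.get_image('wrist');pickle.dump((s,im),open('w8.pkl','wb'));cv2.imwrite('pics/w8.png',im['frame'][:,:,::-1])
```

```text
22.9167 pos [0.4764 0.0776 0.1425] yaw 1.5177 F [1.6 0.6 1.8] w 0.0852 n 1
0.0000 0.0000 0.0000 -0.0024 -0.0011 -0.0007 1
```

View pics/w8.png

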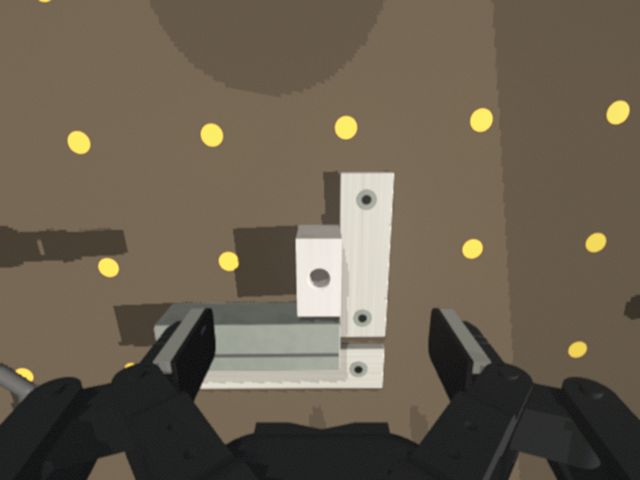

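The block (297–341, 226–317) is against the side bar, and its end (row 317) is near the rail's top edge (about row 321). Measuring the remaining gap.

Run:
```python
from h import *
import pickle
s,im=pickle.load(open('w8.pkl','rb'));C=cam(im,s);g=cv2.cvtColor(im['frame'],cv2.COLOR_RGB2GRAY)
W=lambda pts,z:np.array([ray(*C,p,z)[:2] for p in pts])
print('col 285',g[296:330,270].tolist());print('col 320',g[306:330,310].tolist())
N=W([(u,edge(g,u,1,311,320)) for u in range(302,338,5)],.04);print('end',N.mean(0),np.polyfit(N[:,1],N[:,0],1)[0])
T=W([(u,edge(g,u,1,316,330)) for u in range(220,294,6)],.04);t=np.polyfit(T[:,1],T[:,0],1);print('rail edge',t,np.polyval(t,N.mean(0)[1]))
L=W([(edge(g,v,0,288,305),v) for v in range(245,312,6)],.04);R=W([(edge(g,v,0,333,350),v) for v in range(245,312,6)],.04)
S=W([(edge(g,v,0,332,348),v) for v in range(180,222,4)],.01);a=np.polyfit(S[:,0],S[:,1],1)
print('block slopes',np.polyfit(L[:,0],L[:,1],1)[0],np.polyfit(R[:,0],R[:,1],1)[0],'side',a[0]);print('L+32',L.mean(0)+[0,.032],'R',R.mean(0),'side y',np.polyval(a,L.mean(0)[0]))
S2=W([(edge(g,v,0,382,400),v) for v in range(180,330,6)],.01);b=np.polyfit(S2[:,0],S2[:,1],1);print('side outer',b[0],np.polyval(b,.50)-.04,np.polyval(b,.5595)-.04,'rail end',W([(edge(g,345,0,334,348),345)],.04))
```

```text
col 285 [104, 109, 107, 108, 104, 97, 87, 92, 96, 98, 96, 96, 97, 95, 97, 96, 96, 97, 95, 97, 95, 95, 96, 93, 94, 95, 94, 105, 128, 151, 162, 166, 163, 163]
col 320 [236, 235, 236, 236, 236, 236, 236, 237, 237, 222, 169, 102, 70, 67, 71, 84, 96, 115, 144, 164, 169, 168, 169, 168]
end [0.53443892 0.07295972] 0.0543818554980702
rail edge [0.03901071 0.5373701 ] 0.5402163147800761
block slopes -0.053571030038195404 -0.05083159684541866 side -0.058051669357281704
L+32 [0.50249046 0.08999898] R [0.50424419 0.09046453] side y 0.09018887377557941
side outer -0.0480504791425844 0.09070133189422122 0.08784232838523745 rail end [[0.55919107 0.08811058]]
```

The rail end is now flush with the side bar (0.0881 vs 0.0878). The block still has about 5.5 mm to go to the rail, so I'll push its free end home with shut fingers.

Run:
```python
from h import *
plan([.438,.0775,.135],1.52,1,n=2)
```

```text
22.9667 pos [0.4767 0.0776 0.1404] yaw 1.5176 F [-0.2  0.3 -0.6] w 0.0850 n 2
-0.0011 -0.0193 0.0029 -0.0014 -0.0005 -0.0004 1; -0.0010 -0.0193 0.0028 -0.0014 -0.0005 -0.0004 1
```

Emit:
move_arm --rows "-0.001 -0.019 0.003 -0.0014 -0.0005 -0.0004 1; -0.001 -0.019 0.003 -0.0014 -0.0005 -0.0004 1; 0 -0.003 0 0 0 0 1; 0 0 0 0 0 0 1; 0 0 0 0 0 0 1; 0 0 0 0 0 0 1; 0 0 0 0 0 0 1"

```text
clock: 23.55
position: [0.4371, 0.0784, 0.1314]
eef_rot: [[0.051, 0.999, -0.001], [0.999, -0.051, 0.002], [0.002, -0.001, -1.0]]
force: [0.1, 0.2, -0.3]
width: 0.0008
```

Run:
```python
from h import *
plan([.438,.0775,.028],1.52,1,n=5)
```

```text
23.55 pos [0.4371 0.0784 0.1314] yaw 1.5202 F [ 0.1  0.2 -0.3] w 0.0008 n 5
-0.0002 0.0002 0.0207 -0.0001 -0.0001 0.0000 1; -0.0002 0.0002 0.0207 -0.0001 -0.0001 0.0000 1; -0.0002 0.0002 0.0207 -0.0001 -0.0001 0.0000 1; -0.0002 0.0002 0.0207 -0.0001 -0.0001 0.0000 1; -0.0002 0.0002 0.0207 -0.0001 -0.0001 0.0000 1
```

Emit:
move_arm --rows "0 -0.0005 0.021 0 0 0 1; 0 -0.0005 0.021 0 0 0 1; 0 -0.0005 0.021 0 0 0 1; 0 -0.0005 0.021 0 0 0 1; 0 -0.0005 0.013 0 0 0 1; 0 0 0.004 0 0 0 1; 0 0 0 0 0 0 1"

```text
clock: 24.13
position: [0.4405, 0.0786, 0.0262]
eef_rot: [[0.051, 0.999, 0.003], [0.999, -0.051, 0.002], [0.003, 0.003, -1.0]]
force: [-0.5, 0.3, 0.4]
width: -0.0003
```

Emit:
move_arm --rows "0 0.004 0 0 0 0 1; 0 0.004 0 0 0 0 1; 0 0.003 0 0 0 0 1; 0 0 0 0 0 0 1"

```text
clock: 24.47
position: [0.455, 0.078, 0.0283]
eef_rot: [[0.051, 0.999, 0.006], [0.999, -0.051, 0.003], [0.003, 0.006, -1.0]]
force: [0.5, 0.4, -0.7]
width: 0.0
```

Emit:
move_arm --rows "0 0.003 0 0 0 0 1; 0 0.003 0 0 0 0 1; 0 0.002 0 0 0 0 1; 0 0.001 0 0 0 0 1"

```text
clock: 24.8
position: [0.4653, 0.0775, 0.0295]
eef_rot: [[0.051, 0.999, 0.007], [0.999, -0.051, 0.003], [0.003, 0.007, -1.0]]
force: [-1.9, 0.0, -0.5]
width: -0.0002
```

Emit:
move_arm --rows "0 0.002 0 0 0 0 1; 0 0.002 0 0 0 0 1; 0 0.002 0 0 0 0 1"

```text
clock: 25.05
position: [0.4702, 0.0772, 0.0294]
eef_rot: [[0.051, 0.999, 0.005], [0.999, -0.051, 0.003], [0.003, 0.005, -1.0]]
force: [-6.5, 1.2, 4.5]
width: -0.0
```

Emit:
move_arm --rows "0 0.002 0 0 0 0 1; 0 0.002 0 0 0 0 1; 0 0.002 0 0 0 0 1"

```text
clock: 25.3
position: [0.4702, 0.0773, 0.0284]
eef_rot: [[0.051, 0.999, -0.007], [0.999, -0.051, 0.003], [0.003, -0.007, -1.0]]
force: [-12.9, 0.2, 8.1]
width: -0.0
```

Emit:
move_arm --rows "0 0.003 0 0 0 0 1; 0 0.003 0 0 0 0 1; 0 -0.01 0 0 0 0 1; 0 -0.015 0 0.002 0 0 1; 0 0 -0.03 0 0 0 1; 0 0 -0.03 0 0 0 1; 0 0 -0.03 0 0 0 1; 0 0 -0.03 0 0 0 1; 0 0 0 0 0 0 0; 0 0 0 0 0 0 0"

```text
clock: 26.13
position: [0.4479, 0.078, 0.1527]
eef_rot: [[0.05, 0.998, -0.025], [0.999, -0.05, 0.004], [0.002, -0.025, -1.0]]
force: [-0.2, -0.8, 0.6]
width: 0.0232
```

Run:
```python
from h import *
import pickle
s=sensors.sense();print(s['position'],s['clock'])
im=optics.get_image('wrist');pickle.dump((s,im),open('w9.pkl','wb'));cv2.imwrite('pics/w9.png',im['frame'][:,:,::-1])
```

```text
[0.44791661 0.07800713 0.15273105] 26.1333
```

View pics/w9.png

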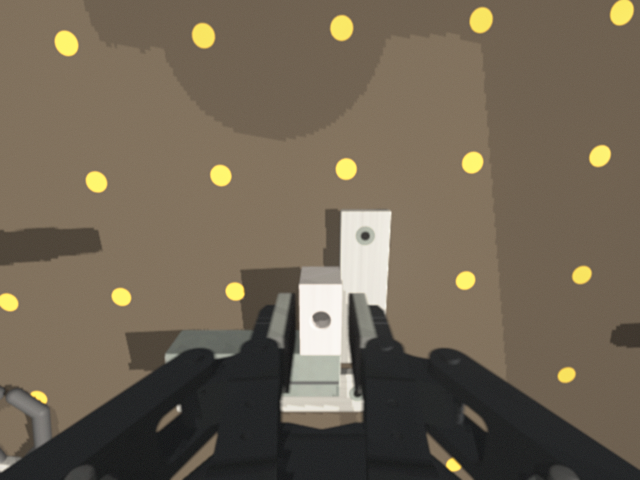

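The block's end (row 355) now meets the rail with no dark gap. One last numeric check with the fingers open and clear.

Run:
```python
from h import *
plan([.49,.06,.19],1.52,0,n=3)
```

```text
26.1833 pos [0.4481 0.078  0.1527] yaw 1.5204 F [0.9 0.6 0.5] w 0.0308 n 3
-0.0053 0.0140 -0.0128 -0.0026 -0.0002 0.0000 0; -0.0053 0.0141 -0.0127 -0.0026 -0.0002 0.0000 0; -0.0053 0.0142 -0.0125 -0.0026 -0.0002 0.0000 0
```

Emit:
move_arm --rows "-0.005 0.014 -0.0128 -0.0026 0 0 0; -0.005 0.014 -0.0128 -0.0026 0 0 0; -0.005 0.014 -0.0128 -0.0026 0 0 0; 0 0 0 0 0 0 0; 0 0 0 0 0 0 0; 0 0 0 0 0 0 0"

```text
clock: 26.68
position: [0.4894, 0.0605, 0.186]
eef_rot: [[0.05, 0.999, -0.006], [0.999, -0.05, 0.003], [0.002, -0.006, -1.0]]
force: [-0.7, -0.1, -0.3]
width: 0.0853
```

Run:
```python
from h import *
import pickle
s=sensors.sense();print(s['position'],s['clock'],s['width'])
im=optics.get_image('wrist');pickle.dump((s,im),open('w10.pkl','wb'))
C=cam(im,s)
e=-.051;ex=np.array([np.cos(e),np.sin(e)]);ey=np.array([-np.sin(e),np.cos(e)]);F=np.array([.581,.0865])
q=lambda x,y,z:proj(*C,np.r_[F+x*ex+y*ey,z])
c=im['frame'].copy()
for x,y,z in((-.04,0,.04),(-.04,-.14,.04),(0,0,.01),(-.1,0,.04),(-.1,-.032,.04),(-.04,-.032,.04),(-.15,0,.01)):
    u=q(x,y,z);print((x,y,z),u.round(1));cv2.circle(c,tuple(int(v) for v in u.round()),2,(255,0,0),-1)
u=q(-.06,-.03,.03).astype(int);x0,y0=max(0,u[0]-130),max(0,u[1]-110)
cv2.imwrite('pics/w10.png',cv2.resize(c[y0:y0+200,x0:x0+260],None,fx=3,fy=3,interpolation=cv2.INTER_NEAREST)[:600,:780,::-1]);print(x0,y0)
```

```text
[0.48940853 0.06046185 0.18603856] 26.6833 0.08532330611295798
(-0.04, 0, 0.04) [357.5 283.6]
(-0.04, -0.14, 0.04) [193.5 283.5]
(0, 0, 0.01) [353.3 309.5]
(-0.1, 0, 0.04) [359.7 214.9]
(-0.1, -0.032, 0.04) [320.  214.9]
(-0.04, -0.032, 0.04) [320.  283.6]
(-0.15, 0, 0.01) [358.  149.3]
192 147
```

View pics/w10.png

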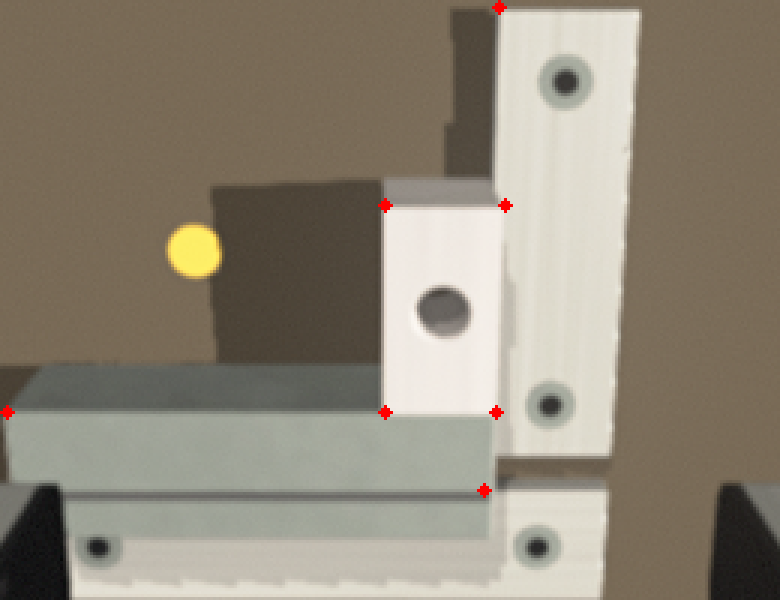

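The predicted finished-pose corners (red) fall on the real rail and block corners within about 1 px (about 1 mm). The block's end sits on the rail edge (row 412 of the crop), the hole is upright, and the gripper is clear.

```bash
python3 -c "
from plant import ctrl; print(ctrl.sign_off())"
```

```text
the job is handed in; nothing more can be done
None
```

The fit-up is done and handed in at about 27 s of the 58 s allowed. The sign-off gave no verdict.

**Rail:** I gripped it and slid it against the side bar and then the back bar. The first try stopped short, apparently because a finger caught on the back bar, so I regripped higher. A check then showed its end about 2 mm off the side bar, so I nudged it home with shut fingers. I can't tell whether the rail counted as home before that nudge, but the nudge came before the block was packed in.

**Block:** I lifted it from the tray by its ends, set it on the table and regripped it by its width. I then pushed it against the side bar and towards the rail. It stopped about 5.5 mm short of the rail for a reason I did not find. I pushed it home from its free end with shut fingers until the force rose.

**Last checks:**
- **Fit:** In the final wrist picture, the expected rail and block corners lay on the real ones within about 1 mm, with the hole upright and no visible gap.
- **Let go:** The gripper is open and about 19 cm above the table.
- **Other items:** I did not measure the blanks, hammer or clamp at the end. No move went near the hammer or clamp, and I felt no contact with the blanks while lifting the block.

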